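Shadow test of a small satellite's sun sensor

TASK

Run the shadow test on the satellite: press the large round key on the recorder to start the record and let it come back up, then point straight down at the dark glass of the sun sensor next to the capped lens tube, with the fingertips one to two centimetres above it, and keep still for three seconds so that it is shaded. Then press the same key again to stop the record, and draw back. Touch nothing on the satellite or its stand, stay well clear of the space over the other sun sensor, press no other key, and leave everything else where it lies.

Things in the scene. Friction and masses are not known exactly. Their poses are not given: they have to be found in the camera images.
- satellite: Aluminium satellite, 100 x 100 x 340 mm, with dark solar cells, lying in a stand (base 150 x 360 mm) bolted to the bench; it does not move. Origin: centre of the stand's underside, on the bench; y along its length, x across, z up. Its upper face is 142 mm above the bench; two instrument panels lie on it, one towards each end.
- camera_panel: Panel with the capped lens tube: aluminium plate 82 x 104 x 3 mm, at either end of the satellite's upper face. Origin: centre of its underside, 139 mm above the bench; axes parallel to the satellite's. At its y = +22 mm stands a round black lens tube, 38 mm across (foot 50 mm), with a grey cap, topping out 40 mm above the origin; at its y = -32 mm sits a sun sensor.
- antenna_panel: Panel without a lens tube, on the other end of the satellite's upper face: same plate and origin. At its y = +12 mm is a flat square cream patch antenna (36 mm, 10 mm above the origin), at y = +44 mm a small connector, at y = -32 mm a second sun sensor that looks the same as the first.
- camera_sensor_glass (a point): Centre of the top of the glass of the sun sensor next to the lens tube: the one to point at. A flat dark grey housing, 34 mm square, with a raised 22 mm aluminium frame around a 15 mm square of black glass with a thin cross. The glass faces up (this point's z), 154 mm above the bench; the lens tube's axis is 54 mm away along this point's +y.
- antenna_sensor_glass (a point): Centre of the top of the glass of the other sun sensor, on the panel with the patch antenna; it must stay in the light. Passing over it is harmless when the tool point is more than 70 mm above the glass.
- lens_cap: Grey plastic cap, 49 mm across and 14 mm high, loose on the lens tube. Origin: centre of its open underside. To be left alone.
- recorder: Telemetry recorder: pale grey box, 180 mm wide (its y), 130 mm deep (its x), 50 mm high, fixed on the bench to the right of the satellite. Origin: centre of its underside. On top: a screen, a row of three keys along x = -30 mm, 52 mm apart along y, and a stub aerial, 65 mm tall, at x = +48, y = -75 mm.
- record_key (a joint): The record key's travel in m: 0 up, 0.005 fully down. It needs about 1.5 N to start moving and 5 N to go fully down; more than 0.0035 counts as pressed. It springs back when let go.
- record_key_top (a point): Centre of the top of the record key: the large round grey key, 30 mm across, in a metal bezel; it can be at any of the three places in the row. It stands 11 mm above the recorder's top, 61 mm above the bench, and is pressed straight down.
- small_key_a (a joint): Travel in m of one of the two small round keys (12 mm across, same height as the record key) in the row. Not to be pressed.
- small_key_b (a joint): Travel in m of the other small round key. Not to be pressed.
- tape_roll: Roll of amber tape, 80 mm across, 19 mm high, lying flat; origin: centre of its underside. Leave alone.
- driver_blue: Precision screwdriver with a blue handle, 158 mm long, lying along its x; origin: near its middle, on the bench. Leave alone.
- driver_black: The same screwdriver with a black handle. Leave alone.
- tweezers: Steel tweezers, 120 mm long, 9 mm high, lying along their x; origin: their middle, on the bench. Leave alone.
- multimeter: Hand multimeter in an orange case, 190 x 90 x 51 mm, lying on its back; origin: centre of its underside. Leave alone.
- solvent_bottle: White plastic bottle, 60 mm across, 140 mm tall; origin: centre of its underside. Leave alone.

How it is judged:
By the outcome, as a careful person would: the job done as asked, in the order asked, and still so for the second after the job is handed in, with the robot touching nothing.
It also fails if it takes over 64 s, if anything falls off the work surface, if the arm or the gripper's body presses on something with over 40 N, if the wrist force passes 120 N, or if a joint passes its speed limit or range.

ROBOT

A 7-joint arm with a two-finger parallel gripper is mounted at the origin on the work surface. World frame = base frame: x ahead of the robot, y to its left, z up, the work surface at z = 0. Lengths are in m, angles in rad, forces in N, time in s.
With the tool pointing down it reaches from about 0.425 to 0.875 m from the base axis. Payload 4.7 kg.
Tool frame: the origin (TCP) lies between the finger pads, 19 mm behind the fingertips; this is the grasp point; z points along the fingers, y is the line along which they close (so a half turn about z gives the same grasp; the last joint's range is limited). The gripper opens to 87 mm and grips with 3 to 60 N. Pads are 19 mm wide; open, the fingers measure 117 mm over their backs; the gripper's body (75 mm by 190 mm) begins 51 mm behind the grasp point.
Start: joints at [-1.313, 0.321, -0.07, 1.45, 0.023, 1.371, -0.057], TCP at [0.157, 0.631, 0.241] pointing down, gripper open.
Joint ranges: [-2.86, 2.86], [-0.3, 2.09], [-1.38, 1.24], [0.06, 2.45], [-1.56, 4.7], [0.09, 2.05], [-2.69, 2.69]. Speed limits (rad/s): [2.57, 2.57, 3.14, 3.14, 3.14, 3.14, 3.14].

INTERFACE

Orientations are given as a rotation vector (axis times angle).
In Python, from bench import get_state, get_image, get_calibration, close_job gives the robot as it stands.
- The arm moves only by the shell command python3 -m crank 'ROWS' [FORCE]. ROWS is JSON, a list of rows, each a list of 5 numbers: the opening, from 0 (shut) to 1 (fully open), then the shift along the world's x, y, z in units of 0.2 m (1.0 is 0.2 m), then the turn about the world's z in units of 2 pi rad (1.0 is 2 pi rad). A call has 1 to 5 rows; each row is the pose to reach, as a shift and turn from the pose commanded when the call began, turning the shorter way round; what a row does not reach only later rows make up. A row lasts 1/8 s, in which the tool goes at most 62.5 mm and 10.7 degrees, less where a joint would pass 70% of its speed; a pose out of reach is approached as far as the arm can. A call with a number of a shift or a turn outside -1 to 1 is refused whole. A call with a gripper value outside its range is refused whole. The fingers move at their own pace and stop on an object; FORCE is the grip in N (left out, the last holds). Time passes only in rows, so rows that repeat a pose let the fingers close. It gives the time, the measured TCP pose, the force, the opening and the grip force at its end, in the units of the state.
- get_state(): the state, without advancing time (a new reading comes with each control period).
- get_image(name): name is "side" or "top"; returns the picture (480x640x3 uint8, red, green, blue); there is no depth.
- get_calibration(name): a dict with "fovy" (degrees; the focal length in pixels is half the picture's height over the tangent of half this angle, whatever the lens; pixels are square), "cx", "cy" (the principal point, pixels), "k1" (the pictures are not rectified: a ray, as slopes to the right and down, at radius r is drawn at 1 + k1 r^2 times it, then the intrinsics apply), "R" (3x3) and "t" (3): a world point X has camera coordinates R X + t. Camera axes: x right, y down, z forward; pixel columns grow to the right and rows downward; lengths in m; the calibration is good to about 2 mm. A picture is of the moment at which its call begins. get_calibration takes no time and is no camera call.
- close_job(): hands the job in; it is judged then, once.
The state is a dict: "time": time; "joint_positions": joint angles; "qd": joint speeds; "joint_torque": joint torques, N m; "position": TCP position; "tool_rot": TCP orientation; "ft_force": force on the tool from outside, world axes, zero at the start; "torque": the same for the moment, N m; "grip_width": opening from 0.0 (shut) to 1.0 (fully open); "grip_force": force on a finger pad.
Only numpy, scipy, OpenCV 4.12 (cv2) and the standard library are available. Lean on these libraries where they do the work, as an engineer would, in place of code of your own. Each camera call takes 0.05 s, during which the arm holds its last target. There are 200 camera calls.

## Working session

There is one attempt and no reset: what is moved stays moved. The work goes in short steps, Python scripts to look and compute and a shell command to move; the robot and the scene stay as the last step left them, time stands still between calls to the robot, and variables do not carry over. Pictures are saved under pics/ and viewed, at most 10 in all, crops included, and the job is handed in when it is done.

```bash
mkdir -p pics; cat > h.py <<'E'
import numpy as np, cv2
from bench import get_state,get_image,get_calibration
def cal(n):
    c=get_calibration(n); f=240/np.tan(np.radians(c["fovy"])/2)
    return np.array([[f,0,c["cx"]],[0,f,c["cy"]],[0,0,1]]),np.array([c["k1"],0,0,0,0.]),np.array(c["R"]),np.array(c["t"])
def px2w(n,uv,z):
    K,d,R,t=cal(n); p=cv2.undistortPoints(np.array(uv,float).reshape(-1,1,2),K,d).reshape(-1,2)
    r=np.c_[p,np.ones(len(p))]@R; o=-R.T@t
    return o+r*((np.asarray(z)-o[2])/r[:,2])[:,None]
def w2px(n,X):
    K,d,R,t=cal(n); return cv2.projectPoints(np.array(X,float).reshape(-1,1,3),cv2.Rodrigues(R)[0],t,K,d)[0].reshape(-1,2)
def snap(n,f):
    im=get_image(n); cv2.imwrite("pics/"+f,cv2.cvtColor(im,cv2.COLOR_RGB2BGR)); return im
E
python3 - <<'E'
from h import *
snap("top","t0.png");snap("side","s0.png")
s=get_state();print(s)
for n in("top","side"):
    K,d,R,t=cal(n);print(n,K[0,0],d[0],-R.T@t,R)
E
```

```text
{'time': 0.1, 'joint_positions': array([-1.31287526,  0.32173805, -0.07012024,  1.45157364,  0.02260029,
        1.37081608, -0.05689766]), 'qd': array([ 7.65006283e-04, -1.37622946e-03, -2.65447166e-06, -1.08227856e-03,
        2.71720939e-05,  3.75971552e-04,  4.45490540e-04]), 'joint_torque': array([ 1.48802574e-04, -4.92573309e+01, -4.05510301e-01, -3.13397384e+01,
       -6.40103314e-02,  3.95294360e-02,  8.01801548e-05]), 'position': array([0.15682707, 0.63030312, 0.24026782]), 'tool_rot': array([-3.81929074e-01, -3.11815987e+00,  2.73757547e-03]), 'ft_force': array([-0.3872749 ,  0.71108964,  0.89572407]), 'torque': array([-0.04720669,  0.00486072,  0.02108221]), 'grip_force': 0.0, 'grip_width': 1.0017408199327884}
top 477.26092616272905 0.018708776202946392 [ 0.41575636 -0.07269481  1.27299201] [[-0.0208761  -0.99977896  0.00249227]
 [-0.99501548  0.02053338 -0.09758368]
 [ 0.09751094 -0.00451702 -0.9952242 ]]
side 619.2832340561895 -0.09762328492230793 [-0.63990891 -1.15553226  1.03923093] [[ 0.67489833 -0.73757596 -0.02222496]
 [-0.38448326 -0.32578427 -0.86373447]
 [ 0.62982924  0.59147807 -0.50345687]]
```

View pics/t0.png

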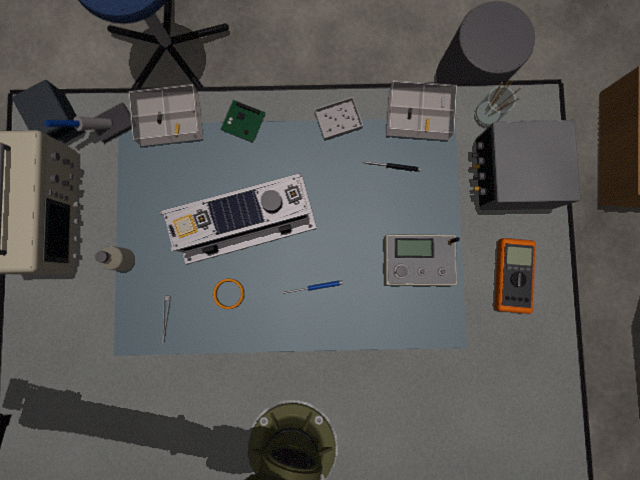

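View pics/s0.png

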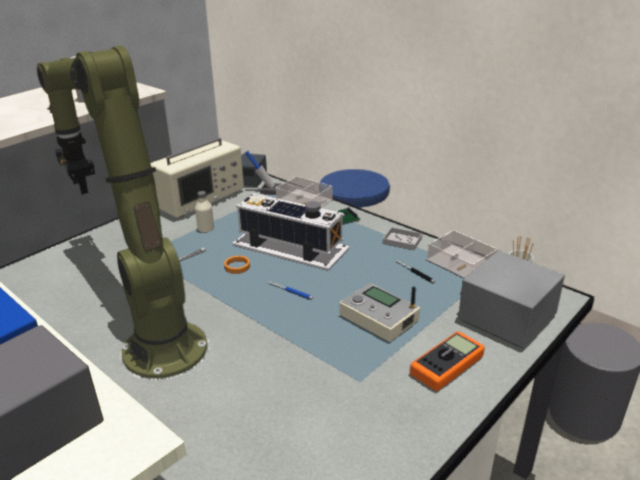

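The top view shows the satellite with its lens tube at about (272,202). The target sensor is near (293,194), the other one near (202,219), and the large key is at the left of the row, near (401,271). I'll enlarge both regions to refine these.

```bash
python3 - <<'E'
from h import *
im=cv2.imread("pics/t0.png")
a=cv2.resize(im[165:235,240:340],None,fx=8,fy=8,interpolation=cv2.INTER_CUBIC)[:290*2]
b=cv2.resize(im[225:295,375:475],None,fx=8,fy=8,interpolation=cv2.INTER_CUBIC)
cv2.imwrite("pics/c1.png",np.vstack([cv2.resize(a,(800,560))])); cv2.imwrite("pics/c2.png",b)
print("glass",px2w("top",[[293,194]],[.154]),"tube",px2w("top",[[272,202]],[.18]),"other",px2w("top",[[202,219]],[.154]),"keys",px2w("top",[[401,271],[422,272],[443,272]],[.061]*3))
E
```

```text
glass [[ 0.62576706 -0.02029036  0.154     ]] tube [[0.60309849 0.0274013  0.18      ]] other [[0.57027458 0.19526609 0.154     ]] keys [[ 0.43997611 -0.28628255  0.061     ]
 [ 0.43637572 -0.33929398  0.061     ]
 [ 0.43530669 -0.39235761  0.061     ]]
```

View pics/c1.png

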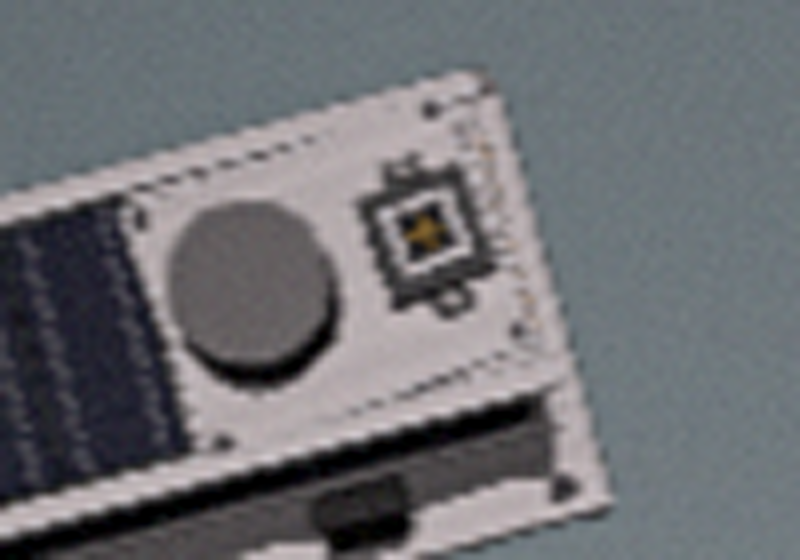

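View pics/c2.png

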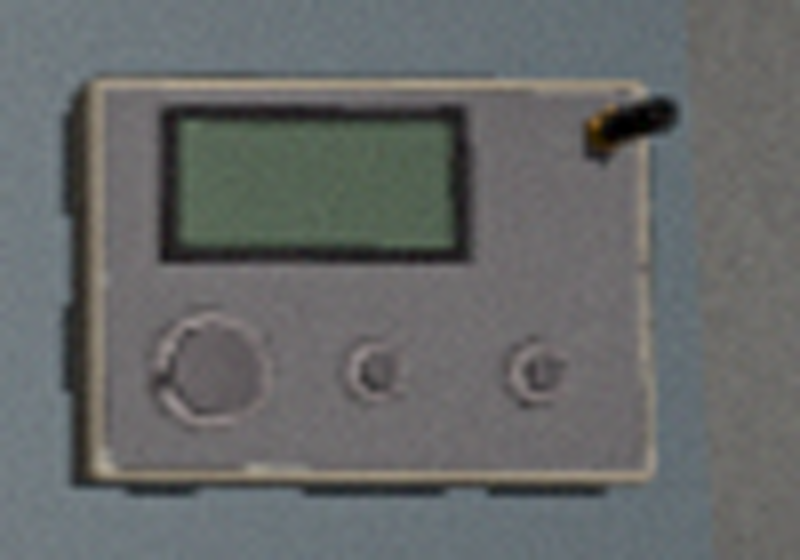

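```bash
python3 - <<'E'
from h import *
P=px2w("top",[[292.7,193.3],[270.6,199.8],[401.8,271.1],[422.1,271.1],[442.4,271.1]],[.154,.179,.061,.061,.061])
print(P.round(4)); d=P[1]-P[0];print("tube dist",np.hypot(*d[:2]),"sat yaw of y axis",np.degrees(np.arctan2(d[1],d[0])))
print("side px",w2px("side",P).round(1), get_state()["position"])
im=cv2.imread("pics/s0.png")
c=np.hstack([cv2.resize(im[y:y+60,x:x+48],(384,480),interpolation=cv2.INTER_CUBIC) for x,y in((300,190),(340,275))])
cv2.imwrite("pics/c3.png",c)
E
python3 -m crank '[[0,0.1,-0.2,0.2,0],[0,0.35,-0.4,0.4,0],[0,0.6,-0.6,0.6,0],[0,0.8,-0.8,0.6,0],[0,1,-1,0.6,0]]' 20
```

```text
[[ 0.6275 -0.0196  0.154 ]
 [ 0.6085  0.0307  0.179 ]
 [ 0.4397 -0.2883  0.061 ]
 [ 0.4386 -0.3396  0.061 ]
 [ 0.4376 -0.3909  0.061 ]]
tube dist 0.05374068156326483 sat yaw of y axis 110.67041372886864
side px [[328.4 213.6]
 [312.1 203.8]
 [357.  297.6]
 [371.6 305. ]
 [386.8 312.7]] [0.15682707 0.63030312 0.24026782]
time: 0.72
position: [0.3504, 0.4374, 0.3617]
tool_rot: [0.381, 3.117, 0.002]
ft_force: [0.5, 0.0, 0.4]
grip_width: 0.52
grip_force: 0.0
```

View pics/c3.png

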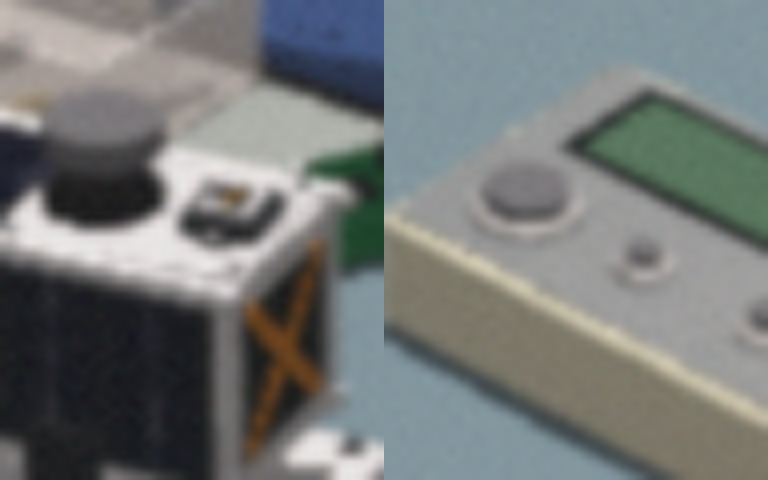

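The side view agrees with the top-view points to within 1 px: the glass falls at (328.7,213.7) and the key at (357.3,298). The tube distance comes out at 53.7 mm against the stated 54, and key spacing at 51.3 mm against 52.

```bash
python3 -m crank '[[0,0.15,-0.25,0,0],[0,0.3,-0.5,0,0],[0,0.4,-0.75,0,0],[0,0.5,-1,0,0],[0,0.5,-1,0,0]]' | head -2
python3 -m crank '[[0,0,-0.25,0,0],[0,0,-0.5,0,0],[0,0,-0.75,0,0],[0,0,-1,0,0],[0,0,-1,0,0]]' | head -2
python3 -m crank '[[0,0,-0.25,0,0],[0,0,-0.5,0,0],[0,0,-0.75,0,0],[0,0,-1,0,0],[0,0,-1,0,0]]' | head -2
python3 -m crank '[[0,0,-0.25,0,0],[0,-0.05,-0.5,0,0],[0,-0.085,-0.595,-0.2,0],[0,-0.085,-0.595,-0.5,0],[0,-0.085,-0.595,-0.8,0]]'
python3 -m crank '[[0,0,0,-0.1,0],[0,0,0,-0.2,0],[0,0,0,-0.2,0],[0,0,0,-0.2,0]]'
```

```text
time: 1.35
position: [0.4512, 0.2332, 0.361]
time: 1.98
position: [0.449, 0.0351, 0.3612]
time: 2.6
position: [0.4488, -0.1641, 0.361]
time: 3.22
position: [0.4337, -0.2778, 0.1991]
tool_rot: [0.377, 3.117, 0.003]
ft_force: [0.7, -0.2, -0.1]
grip_width: 0.004
grip_force: 0.0
time: 3.72
position: [0.4331, -0.2795, 0.1614]
tool_rot: [0.379, 3.118, 0.0]
ft_force: [-0.1, 0.2, 0.6]
grip_width: 0.009
grip_force: 0.0
```

```bash
python3 -m crank '[[0,0.033,-0.044,-0.1,0],[0,0.033,-0.044,-0.2,0],[0,0.033,-0.044,-0.32,0],[0,0.033,-0.044,-0.32,0]]'
python3 - <<'E'
from h import *
s=get_state();p=s["position"];tip=p-[0,0,.019]
o=[]
for n in("side","top"):
    im=cv2.cvtColor(get_image(n),cv2.COLOR_RGB2BGR);u=w2px(n,[tip,[.4397,-.2883,.061]]);print(n,u.round(1))
    x,y=(u[0]-[24,35]).astype(int);print(x,y);o.append(cv2.resize(im[y:y+60,x:x+48],(384,480),interpolation=cv2.INTER_CUBIC))
cv2.imwrite("pics/c4.png",np.hstack(o))
E
```

```text
time: 4.22
position: [0.4384, -0.2884, 0.0964]
tool_rot: [-0.381, -3.117, -0.001]
ft_force: [0.7, 1.1, -0.4]
grip_width: 0.005
grip_force: 0.0
side [[356.8 292.9]
 [357.  297.6]]
332 257
top [[403.  271.4]
 [401.8 271.1]]
379 236
```

View pics/c4.png

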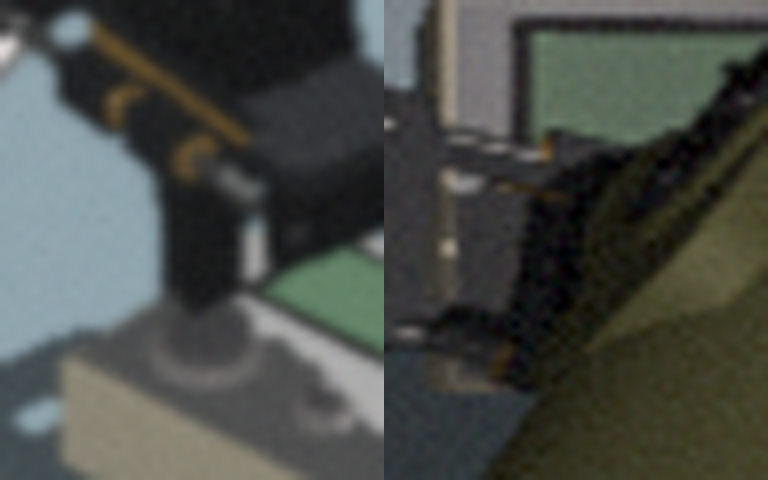

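The side crop shows the shut fingertips at about crop (200,290), directly over the record key, as predicted. Next I press.

```bash
python3 -m crank '[[0,0,0,-0.05,0],[0,0,0,-0.085,0],[0,0,0,-0.1,0],[0,0,0,-0.1,0]]'|head -4
```

```text
time: 4.82
position: [0.439, -0.2891, 0.0771]
tool_rot: [0.382, 3.118, 0.001]
ft_force: [1.8, 0.5, 3.9]
```

```bash
python3 -m crank '[[0,0,0,-0.01,0],[0,0,0,-0.015,0],[0,0,0,-0.015,0],[0,0,0,-0.015,0]]'|head -4
```

```text
time: 5.32
position: [0.4391, -0.2892, 0.0754]
tool_rot: [0.382, 3.118, 0.003]
ft_force: [-3.1, 3.7, 16.2]
```

```bash
python3 -m crank '[[0,0,0,0.1,0],[0,0,0,0.3,0],[0,0,0,0.6,0],[0,0,0,0.9,0],[0,0,0,1,0]]'|head -4
python3 -m crank '[[0,0.2,0.2,0.1,-0.03],[0,0.4,0.45,0.2,-0.06],[0,0.6,0.7,0.2,-0.09],[0,0.8,0.9,0.2,-0.12],[0,0.94,1,0.2,-0.14]]'|head -4
python3 -m crank '[[0,0,0.2,0,-0.013],[0,0,0.34,0,-0.013],[0,0,0.34,0,-0.013]]'
python3 -c "
from h import *
print(get_state()['joint_positions'].round(2));snap('side','s5.png');snap('top','t5.png')"
```

```text
time: 5.95
position: [0.4394, -0.2908, 0.2778]
tool_rot: [0.383, 3.112, -0.001]
ft_force: [-0.6, 0.2, -0.5]
time: 6.58
position: [0.6284, -0.0849, 0.3134]
tool_rot: [-1.672, -2.659, 0.0]
ft_force: [-0.2, -0.5, -0.0]
time: 6.95
position: [0.6267, -0.0182, 0.3135]
tool_rot: [-1.774, -2.592, 0.0]
ft_force: [0.9, -0.1, -0.2]
grip_width: 0.003
grip_force: 0.0
[-0.72  0.33  0.92  1.43 -0.26  1.51  0.56]
```

```bash
python3 -m crank '[[0,0.004,-0.007,-0.2,0],[0,0.004,-0.007,-0.4,0],[0,0.004,-0.007,-0.55,0],[0,0.004,-0.007,-0.62,0],[0,0.004,-0.007,-0.628,0]]'
python3 - <<'E'
from h import *
p=get_state()["position"];tip=p-[0,0,.019];print(p)
n="side";im=cv2.cvtColor(get_image(n),cv2.COLOR_RGB2BGR);u=w2px(n,[tip,[.6275,-.0196,.154]])
x,y=(u[0]-[40,35]).astype(int);print((u-[x,y])*8)
cv2.imwrite("pics/c5.png",cv2.resize(im[y:y+60,x:x+80],(640,480),interpolation=cv2.INTER_CUBIC))
E
```

```text
time: 7.68
position: [0.6271, -0.0239, 0.1881]
tool_rot: [-1.783, -2.587, 0.001]
ft_force: [0.7, -0.2, 0.7]
grip_width: 0.003
grip_force: 0.0
[ 0.62711313 -0.02387545  0.18810394]
[[322.18837539 285.63489417]
 [315.02581918 316.82598162]]
```

View pics/c5.png

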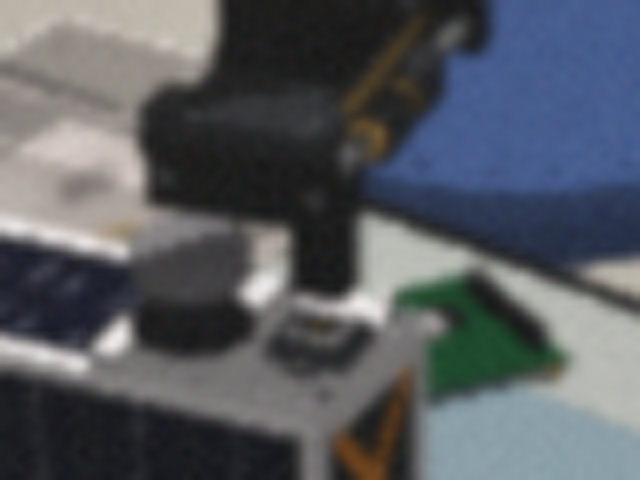

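The tips hang about 15 mm over the glass, clear of the cap. They sit 4 mm off in y, so I'll correct that and then hold for more than 4 s.

```bash
python3 -m crank '[[0,0.002,0.02,0,0],[0,0.002,0.02,0,0],[0,0.002,0.02,0,0],[0,0.002,0.02,0,0]]'|head -2
python3 -m crank '[[0,0,0,0,0],[0,0,0,0,0],[0,0,0,0,0],[0,0,0,0,0],[0,0,0,0,0]]'|head -2
python3 -m crank '[[0,0,0,0,0],[0,0,0,0,0],[0,0,0,0,0],[0,0,0,0,0],[0,0,0,0,0]]'|head -2
python3 -m crank '[[0,0,0,0,0],[0,0,0,0,0],[0,0,0,0,0],[0,0,0,0,0],[0,0,0,0,0]]'|head -2
python3 -m crank '[[0,0,0,0,0],[0,0,0,0,0],[0,0,0,0,0],[0,0,0,0,0],[0,0,0,0,0]]'|head -2
python3 -m crank '[[0,0,0,0,0],[0,0,0,0,0],[0,0,0,0,0],[0,0,0,0,0],[0,0,0,0,0]]'|head -2
python3 -m crank '[[0,0,0,0,0],[0,0,0,0,0],[0,0,0,0,0],[0,0,0,0,0],[0,0,0,0,0]]'|head -2
python3 -m crank '[[0,0,0,0,0],[0,0,0,0,0],[0,0,0,0,0],[0,0,0,0,0],[0,0,0,0,0]]'|head -2
```

```text
time: 8.22
position: [0.6279, -0.0186, 0.1885]
time: 8.85
position: [0.6278, -0.0187, 0.1882]
time: 9.48
position: [0.6279, -0.0186, 0.1882]
time: 10.1
position: [0.6278, -0.0186, 0.1882]
time: 10.72
position: [0.6278, -0.0186, 0.1882]
time: 11.35
position: [0.6278, -0.0186, 0.1882]
time: 11.98
position: [0.6278, -0.0186, 0.1882]
time: 12.6
position: [0.6279, -0.0186, 0.1882]
```

```bash
python3 -m crank '[[0,0,0,0.15,0],[0,0,0,0.4,0],[0,0,0,0.625,0],[0,0,0,0.625,0]]'|head -2
python3 -m crank '[[0,0,-0.2,0,0],[0,-0.2,-0.4,0,0.03],[0,-0.4,-0.6,0,0.06],[0,-0.6,-0.8,-0.1,0.09],[0,-0.75,-1,-0.2,0.12]]'|head -2
python3 -m crank '[[0,-0.1,-0.2,-0.1,0.02],[0,-0.19,-0.35,-0.3,0.034],[0,-0.19,-0.35,-0.5,0.034],[0,-0.19,-0.35,-0.5,0.034],[0,-0.19,-0.35,-0.5,0.034]]'
```

```text
time: 13.1
position: [0.6296, -0.0195, 0.3174]
time: 13.72
position: [0.4758, -0.2196, 0.2719]
time: 14.35
position: [0.4405, -0.2885, 0.1741]
tool_rot: [0.377, 3.118, -0.001]
ft_force: [0.0, 0.9, 0.8]
grip_width: 0.009
grip_force: 0.0
```

```bash
python3 -m crank '[[0,0,0,-0.2,0],[0,0,0,-0.4,0],[0,0,0,-0.42,0],[0,0,0,-0.42,0]]'|head -4
```

```text
time: 14.85
position: [0.4412, -0.2891, 0.091]
tool_rot: [0.377, 3.117, -0.001]
ft_force: [0.4, 0.3, 0.3]
```

```bash
python3 -m crank '[[0,-0.005,0,-0.04,0],[0,-0.005,0,-0.06,0],[0,-0.005,0,-0.078,0],[0,-0.005,0,-0.078,0],[0,-0.005,0,-0.078,0]]'|head -4
```

```text
time: 15.48
position: [0.4399, -0.289, 0.0755]
tool_rot: [0.378, 3.117, 0.002]
ft_force: [-1.9, 3.6, 14.1]
```

The key bottomed out again, with the same height and force as the first press. I'll draw back up and take a last look.

```bash
python3 -m crank '[[0,0,0,0.1,0],[0,0,0,0.3,0],[0,0,0,0.6,0],[0,0,0,0.9,0],[0,0,0,1,0]]'|head -2
python3 -m crank '[[0,0,0,0.1,0],[0,0,0,0.2,0],[0,0,0,0.2,0],[0,0,0,0.2,0],[0,0,0,0.2,0]]'|head -4
python3 -c "
from h import *
snap('side','s9.png')"
```

```text
time: 16.1
position: [0.4397, -0.29, 0.2778]
time: 16.73
position: [0.4383, -0.2884, 0.3127]
tool_rot: [-0.379, -3.117, -0.001]
ft_force: [0.3, -0.1, -0.0]
```

View pics/s9.png

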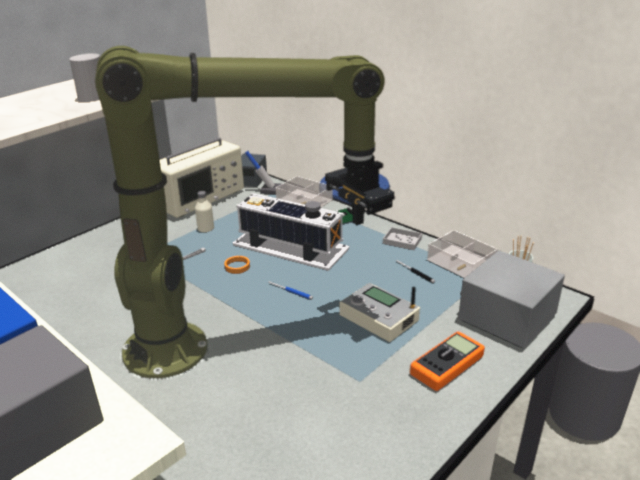

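The gripper is clear above the recorder, the key at about (357,298) is up, and the cap at (312,207) and the other items are where they were.

```bash
python3 -c "
from bench import close_job
print(close_job())"
```

```text
the job is handed in; nothing more can be done
None
```

I ran the shadow test and handed the job in at about 17 s: I pressed the record key fully, held the fingertips about 15 mm above the sun sensor by the lens tube for over 4 s, pressed the key again, and drew back clear with nothing else seen to move.

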